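Lock a fresh filter cartridge into the bench dust extractor

TASK

The bench dust extractor stands without its filter. Take the fresh cartridge (white pleats, bright blue ends; not the used grey one), set it into the round mount on the extractor's sloping panel, feel for the slots, push it in against the spring and turn it clockwise, about a quarter turn, to the stop, so that it is locked and stays in by itself. Let go of it, and leave the used cartridge and the other things on the bench where they are.

Things in the scene. Friction and masses are not known exactly. Their poses are not given: they have to be found in the camera images.
- fresh_filter: Fresh cartridge: white pleats, bright blue ends, 125 mm tall, 0.27 to 0.43 kg, one rigid piece, standing upright at the start. Origin: centre of its underside, z up its axis. From below: nose and neck of diameter 60, z = 0 to 31 (lowest 5 mm chamfered to 53); drum of diameter 84, z = 31 to 91; grip bar on top, z = 91 to 125. A half turn about z makes no difference.
- fresh_grip (a point): Point in the fresh cartridge's grip bar, on its axis at z = 115, 10 mm under the bar's top. The bar is 60 mm long (along x), 16 wide (along y), 34 high, and stands on the drum's flat top.
- fresh_bar_end (a point): The +x end of the fresh cartridge's grip bar, at z = 115, 30 mm from the axis. Shows which way the bar and the lugs point. With the lugs in the slots the bar lies 20 to 60 degrees counter-clockwise of mount x; locked, 20 to 60 degrees clockwise of it (or the same plus a half turn).
- fresh_lugs (a point): Point on the fresh cartridge's axis at mid height of its two lugs (z = 14). The lugs stand on the neck at +x and -x, in line with the grip bar: 14 mm wide (along y), z = 10 to 18, out to radius 37.
- used_filter: The used cartridge: same shape, dark grey pleats and dusty grey-blue ends. Origin as for the fresh one. To be left standing.
- mount: Filter mount on the extractor's sloping panel (fixed): aluminium collar, 95 mm outside diameter, 36 mm proud of the panel. Origin: centre of its mouth, level with the rim. z: out of the mouth along the axis, leaning 30 degrees from vertical towards the extractor's low front, which faces roughly the robot; x: up the slope; y: level.
- lip (a point): Mouth centre, in the face of the flat steel lip (level with the rim): bore diameter 63.6 mm, two facing slots about 21 wide that take the lugs with some 2 mm to spare each side. Slots lie 40 and 220 degrees counter-clockwise from mount x (seen looking into the mouth), +-20 degrees: unreported, look or feel. With lugs resting on the lip the cartridge origin is at mount z = -10.
- sprung_plate (a point): Centre of the flat black sprung plate at rest in the mount, mount z = -14 mm. The nose meets it; it pushes back with 2.5 N at first, 0.7 N more per mm (9.5 N locked, 14.5 N fully in). A cartridge in the slots but not locked is lifted to about z = -15.
- fully_in (a point): Where the cartridge's origin is when pushed fully in (mount z = -31 mm): the drum then meets the rim. Deeper than z = -28 the lugs are under the lip and can turn clockwise (seen looking into the mouth) 80 degrees from the slots to a hard stop; counter-clockwise is blocked.
- locked_seat (a point): Where the cartridge's origin is when locked (mount z = -24 mm). At the end of the clockwise turn, when let up, the spring lifts the lugs 4 mm into pockets in the lip, which keep it from turning back (a few degrees of play). Turned too little it stays at z = -28, not locked.
- extractor: The dust extractor: off-white wedge-shaped casing 410 deep, 300 wide, 175 high (fixed). Origin: on the bench straight below the mount's mouth, which is 150 mm up; its low front faces its own -x. The casing runs from x = -110 (40 high) up the 30 degree slope to x = 120, then flat at 175 to x = 300.
- scale: Black pocket scale with a steel pan, 150 x 100 x 21 mm; origin centre of underside. Bystander.
- bench_block: Steel bench block on rubber, 100 x 100 x 34 mm; origin centre of underside. Bystander.
- hammer: Hammer 260 mm long, lying; origin centre of underside. Bystander.
- dapping_block: Steel dapping cube, 40 mm; origin centre of underside. Bystander.
- flux_jar: Amber jar with black cap, 60 mm diameter, 75 tall; origin centre of underside. Bystander.
There are look-alikes about, which are no part of the job. Leave any green or pink look-alike of the used_filter alone.

How it is judged:
By the outcome, as a careful person would: the job done as asked, in the order asked, and still so for the second after the job is handed in, with the robot touching nothing.
It also fails if it takes over 54 s, if anything falls off the work surface, if the arm or the gripper's body presses on something with over 40 N, if the wrist force passes 120 N, or if a joint passes its speed limit or range.

ROBOT

A 7-joint arm with a two-finger parallel gripper is mounted at the origin on the work surface. World frame = base frame: x ahead of the robot, y to its left, z up, the work surface at z = 0. Lengths are in m, angles in rad, forces in N, time in s.
With the tool pointing down it reaches from about 0.425 to 0.8 m from the base axis. Payload 8.3 kg.
Tool frame: the origin (TCP) lies on the centre line of the jaws, within the pads' length; the fingertips stand 8 mm ahead of it and the grasp point (between the pads) lies 11 mm behind it; z points along the fingers, y is the line along which they close (so a half turn about z gives the same grasp; the last joint's range is limited). The gripper opens to 85 mm and grips with 20 to 120 N. Pads are 22 mm wide; open, the fingers measure 114 mm over their backs; the gripper's body (76 mm by 85 mm) begins 54 mm behind the grasp point. The pads swing forward as they close: fully open they stand 13 mm farther back than shut.
Start: joints at [1.164, 0.383, 0.016, 1.37, -0.006, 1.388, -0.046], TCP at [0.211, -0.588, 0.239] pointing down, gripper open.
Joint ranges: [-2.95, 2.95], [-0.25, 2.06], [-1.52, 1.56], [0.18, 2.33], [-1.44, 4.58], [0.02, 2.06], [-3.01, 3.01]. Speed limits (rad/s): [2.39, 2.39, 3.01, 3.01, 3.14, 3.14, 3.14].

INTERFACE

Orientations are given as a 3x3 rotation matrix whose columns are the frame's x, y, z axes.
In Python, from workcell import move_to, movel, movej, ungrasp, clamp, wait, inverse_kinematics, get_obs, grab_frame, IKError, hand_in gives the robot as it stands. Calls block until the motion is done:
- move_to(position, orientation): joint-space move of the TCP to a pose.
- movel(position, max_speed=0.15, rotation=None): straight line of the TCP; rotation=None keeps the orientation; max_speed is the mean speed in m/s.
- movej(angles): joint-space move.
- ungrasp() and clamp(strength=None): open the fingers fully, or close them until they stop; strength is the grip in N (None keeps the last).
- wait(seconds).
- inverse_kinematics(position, orientation): joint angles nearest the present ones, or None.
- get_obs(): the state.
- grab_frame(name): name is "side" or "top" or "wrist"; returns a dict with "pixels" (480x640x3 uint8, red, green, blue), "K" (3x3 intrinsics, pixels), "distortion" ([k1, k2, p1, p2, k3] as OpenCV has them; the pictures are not rectified), "world_from_camera" (4x4, takes a point from camera to world coordinates). Camera axes: x right, y up, looking along -z (the intrinsics and any distortion apply to the point x, -y, -z); pixel columns grow to the right and rows downward; lengths in m; the calibration is good to about 2 mm. A picture is of the moment at which its call begins. There is no depth.
A pose or a line that the arm cannot do raises IKError and nothing moves.
- hand_in(): hands the job in; it is judged then, once.
The state is a dict: "time": time; "q": joint angles; "qd": joint speeds; "effort": joint torques, N m; "position": TCP position; "eef_rot": TCP orientation; "wrist_force": force on the tool from outside, world axes, zero at the start; "moment": the same for the moment, N m; "gripper_width": finger opening in m; "grasp_force": force on a finger pad.
Only numpy, scipy, OpenCV 4.12 (cv2) and the standard library are available. Lean on these libraries where they do the work, as an engineer would, in place of code of your own. Each camera call takes 0.05 s, during which the arm holds its last target. There are 200 camera calls.

## Working session

There is one attempt and no reset: what is moved stays moved. The work goes in short steps, each a Python script; the robot and the scene stay as the last script left them, time stands still between calls to the robot, and variables do not carry over. Pictures are saved under pics/ and viewed, at most 10 in all, crops included, and the job is handed in when it is done.

```bash
ls; mkdir -p pics; python3 - <<'E'
from workcell import *
import cv2, numpy as np
for n in ("side","top"):
    f=grab_frame(n); cv2.imwrite(f"pics/{n}0.png",f["pixels"][:,:,::-1]); np.savez(f"{n}0.npz",**f)
    print(n,f["K"],f["distortion"],np.round(f["world_from_camera"],3))
o=get_obs(); print(o["time"],o["wrist_force"],o["gripper_width"])
E
```

```text
pics
side [[463.00952113   0.         323.49120157]
 [  0.         463.00952113 232.54065278]
 [  0.           0.           1.        ]] [-0.02741697  0.          0.          0.          0.        ] [[ 0.98   0.126 -0.152  0.285]
 [-0.197  0.663 -0.722 -1.054]
 [ 0.009  0.737  0.675  1.034]
 [ 0.     0.     0.     1.   ]]
top [[622.16058699   0.         318.10052898]
 [  0.         622.16058699 242.28860039]
 [  0.           0.           1.        ]] [-0.19842563  0.          0.          0.          0.        ] [[-0.01   0.99  -0.142  0.257]
 [-1.    -0.009  0.003 -0.071]
 [ 0.002  0.142  0.99   1.688]
 [ 0.     0.     0.     1.   ]]
0.1 [ 0.1150401  -0.11008134 -0.3508539 ] 0.08583109095566926
```

View pics/side0.png

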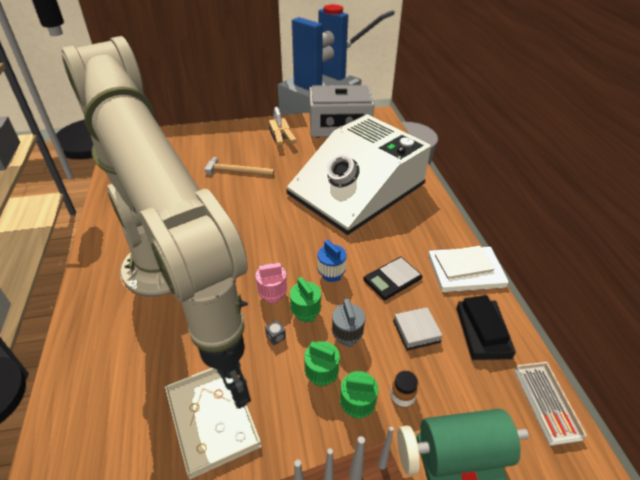

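View pics/top0.png

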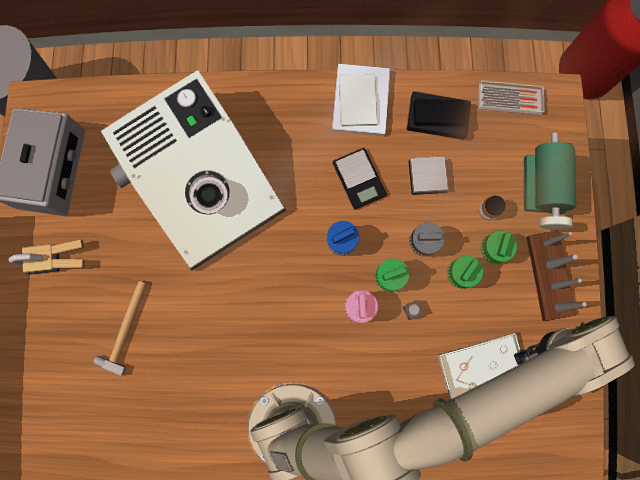

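The side view shows the fresh cartridge at about (332,262) and the mount at (343,172). The top view shows them at (343,238) and (207,193). Next I'll triangulate both.

```bash
cat > h.py <<'E'
from workcell import *
import cv2, numpy as np
def ray(f,px):
    p=cv2.undistortPoints(np.array(px,float).reshape(-1,1,2),np.array(f["K"]),np.array(f["distortion"])).reshape(-1,2)
    T=np.array(f["world_from_camera"]); d=np.c_[p[:,0],-p[:,1],-np.ones(len(p))]@T[:3,:3].T
    return T[:3,3],d/np.linalg.norm(d,axis=1)[:,None]
def onplane(f,px,z=None,n=(0,0,1),p0=None):
    c,d=ray(f,px); n=np.array(n,float); p0=np.array([0,0,z]) if p0 is None else np.array(p0)
    return c+d*(((p0-c)@n)/(d@n))[:,None]
def meet(views):
    A=np.zeros((3,3));b=np.zeros(3);R=[]
    for f,px in views:
        c,d=ray(f,px);P=np.eye(3)-np.outer(d[0],d[0]);A+=P;b+=P@c;R.append((P,c))
    x=np.linalg.solve(A,b); return x,[float(np.linalg.norm(P@(x-c))) for P,c in R]
def blobs(img,m,amin):
    n,l,s,c=cv2.connectedComponentsWithStats(m.astype(np.uint8)); return [(s[i],c[i],l==i) for i in range(1,n) if s[i][4]>amin]
def proj(f,P):
    T=np.linalg.inv(np.array(f["world_from_camera"])); q=(np.atleast_2d(P)@T[:3,:3].T+T[:3,3])*[1,-1,-1]
    return cv2.projectPoints(q,np.zeros(3),np.zeros(3),np.array(f["K"]),np.array(f["distortion"]))[0].reshape(-1,2)
E
python3 - <<'E'
from h import *
S=dict(np.load("side0.npz"));T=dict(np.load("top0.npz"))
for n,f in (("s",S),("t",T)):
    h=cv2.cvtColor(f["pixels"],cv2.COLOR_RGB2HSV); m=(h[...,0]>105)&(h[...,0]<125)&(h[...,1]>170)&(h[...,2]>60)
    for s,c,_ in blobs(f,m,60): print(n,s,c)
    f["m"]=m
print("fresh top-face~",meet([(S,(332,258)),(T,(343,237))]))
M,r=meet([(S,(343,169)),(T,(208,192))]);print("mount",M,r)
a=onplane(T,[(343,237)],.091)[0];print(a)
# casing edges in top: flat-top back corners (z .175): low front corners z .04
c=onplane(T,[(285,209),(193,269)],.04);print(c, np.linalg.norm(c[0]-c[1]))
b=onplane(T,[(200,71),(102,131)],.175);print(b,np.linalg.norm(b[0]-b[1]))
u=np.mean(b,0)-np.mean(c,0);print("len",np.linalg.norm(u[:2]),"yaw",np.degrees(np.arctan2(u[1],u[0])), np.mean(c,0)+.11/.41*u)
E
```

```text
s [324  19  17  13  75] [333.62666667  25.01333333]
s [295  29  22  19 107] [305.46728972  36.65420561]
s [319 241  26  24 437] [331.38443936 254.26315789]
t [327 221  31  32 744] [342.46102151 236.51075269]
fresh top-face~ (array([ 0.50182998, -0.14140143,  0.0757709 ]), [0.0006947131467149128, 0.0006947131467150311])
mount [0.61317318 0.20566347 0.13562572] [0.0007920480213442614, 0.0007920480213441435]
[ 0.49882412 -0.14067924  0.091     ]
[[0.58446721 0.01237289 0.04      ]
 [0.42375752 0.25998009 0.04      ]] 0.29518965957894044
[[0.92969338 0.22921638 0.175     ]
 [0.7718285  0.48446181 0.175     ]] 0.3001192235080644
len 0.41092240113427986 yaw 32.47919785844602 [0.59711564 0.19537865 0.07621951]
```

```bash
python3 - <<'E'
from h import *
o=get_obs(); R=np.array(o["eef_rot"]); print(np.round(R,3))
f=grab_frame("wrist"); W=np.array(f["world_from_camera"]); 
print("cam in tool", np.round(R.T@(W[:3,3]-o["position"]),3), np.round(R.T@W[:3,:3],3), f["K"][0][0],f["distortion"])
cam=R.T@(W[:3,3]-o["position"])
yaw=np.radians(32.5); zm=np.array([-.5*np.cos(yaw),-.5*np.sin(yaw),np.cos(np.pi/6)]); M=np.array([.60,.198,.15])
ym=np.array([-np.sin(yaw),np.cos(yaw),0]); xm=np.cross(ym,zm)
for a in range(-180,180,20):
    x=np.cos(np.radians(a))*xm+np.sin(np.radians(a))*ym; Rt=np.c_[x,np.cross(-zm,x),-zm]
    out=[]
    for d in (.085,.13,.2):
        q=inverse_kinematics(M+zm*d,Rt); out.append(None if q is None else np.round(q,2).tolist())
    print(a,out[0],[x is not None for x in out])
print('down')
for a in range(-180,180,30):
    x=np.array([np.cos(np.radians(a)),np.sin(np.radians(a)),0]); z=np.array([0,0,-1.]); Rt=np.c_[x,np.cross(z,x),z]
    q=[inverse_kinematics([.5,-.141,h],Rt) for h in (.11,.28,.35)]; print(a,[None if i is None else np.round(i,2).tolist() for i in q])
E
```

```text
[[ 0.941  0.337 -0.001]
 [ 0.337 -0.941  0.002]
 [-0.    -0.002 -1.   ]]
cam in tool [ 0.08   0.001 -0.135] [[-0.     0.949  0.315]
 [ 1.     0.     0.   ]
 [ 0.     0.315 -0.949]] 429.40386102240444 [-0.07488295  0.          0.          0.          0.        ]
-180 [0.82, 0.06, -1.1, 1.94, -0.15, 0.68, 1.97] [True, True, True]
-160 [0.82, 0.06, -1.1, 1.94, -0.15, 0.68, 2.31] [True, True, True]
-140 [-1.38, -0.1, 1.08, 2.01, -0.09, 0.68, 2.62] [True, True, True]
-120 [-1.63, -0.21, 1.27, 2.01, 0.12, 0.68, 2.79] [True, True, True]
-100 [0.52, 0.03, -0.79, 1.95, -0.2, 0.68, -2.89] [True, True, True]
-80 [0.58, 0.04, -0.85, 1.95, -0.2, 0.68, -2.54] [True, True, True]
-60 [0.64, 0.04, -0.91, 1.94, -0.19, 0.68, -2.2] [True, True, True]
-40 [0.7, 0.05, -0.97, 1.94, -0.18, 0.68, -1.85] [True, True, True]
-20 [0.76, 0.05, -1.04, 1.94, -0.17, 0.68, -1.51] [True, True, True]
0 [0.78, 0.06, -1.06, 1.94, -0.16, 0.68, -1.17] [True, True, True]
20 [0.78, 0.06, -1.06, 1.94, -0.16, 0.68, -0.82] [True, True, True]
40 [0.75, 0.05, -1.03, 1.94, -0.17, 0.68, -0.47] [True, True, True]
60 [0.68, 0.04, -0.
[... 1369 characters left out ...]
 -1.4]]
30 [[0.56, 0.29, -0.4, 1.81, 0.13, 1.06, -0.94], [0.57, 0.16, -0.4, 1.57, 0.06, 1.42, -0.89], [0.55, 0.15, -0.38, 1.44, 0.05, 1.57, -0.88]]
60 [[0.59, 0.3, -0.45, 1.81, 0.15, 1.06, -0.43], [0.61, 0.17, -0.46, 1.57, 0.07, 1.42, -0.37], [0.61, 0.15, -0.46, 1.43, 0.07, 1.57, -0.37]]
90 [[0.63, 0.3, -0.49, 1.81, 0.16, 1.07, 0.08], [0.66, 0.17, -0.51, 1.57, 0.08, 1.42, 0.14], [0.67, 0.16, -0.53, 1.43, 0.08, 1.57, 0.15]]
120 [[0.67, 0.31, -0.54, 1.81, 0.18, 1.07, 0.59], [0.7, 0.18, -0.56, 1.57, 0.1, 1.42, 0.66], [0.7, 0.16, -0.56, 1.43, 0.09, 1.57, 0.67]]
150 [[0.69, 0.32, -0.57, 1.81, 0.19, 1.07, 1.1], [0.71, 0.18, -0.57, 1.57, 0.1, 1.42, 1.18], [0.7, 0.16, -0.57, 1.43, 0.09, 1.57, 1.19]]
```

```bash
cat >> h.py <<'E'
def frame(yaw,z):
    "tool rotation: tool z along z, tool x nearest heading yaw (rad)"
    z=np.array(z,float)/np.linalg.norm(z); y=np.cross(z,[np.cos(yaw),np.sin(yaw),0]); y/=np.linalg.norm(y); return np.c_[np.cross(y,z),y,z]
E
python3 - <<'E'
from h import *
R=frame(np.radians(116),[0,0,-1]); P=np.array([.5,-.141,0])
for i,(dx,dy,h) in enumerate([(.06,.0,.33),(.10,.07,.30)]):
    move_to(P+R[:,0]*dx+R[:,1]*dy+[0,0,h],R)
    f=grab_frame("wrist"); np.savez(f"w{i}.npz",**f); cv2.imwrite(f"pics/w{i}.png",f["pixels"][:,:,::-1])
yaw=np.radians(32.5); zm=np.array([-.5*np.cos(yaw),-.5*np.sin(yaw),np.cos(np.pi/6)]); M=np.array([.60,.198,.15])
R=frame(np.radians(80),-zm)
for i,(dx,dy,h) in enumerate([(.05,0,.2),(.08,.07,.17),(0.08,-.07,.17)]):
    p=M+R[:,0]*dx+R[:,1]*dy+zm*h
    try: move_to(p,R)
    except IKError as e: print(i,e); continue
    f=grab_frame("wrist"); np.savez(f"m{i}.npz",**f); cv2.imwrite(f"pics/m{i}.png",f["pixels"][:,:,::-1])
o=get_obs();print(o["time"],o["q"])
a=[cv2.imread(f"pics/{n}.png") for n in ("w0","w1","m0","m1")]
v=cv2.resize(np.vstack([np.hstack(a[:2]),np.hstack(a[2:])]),(800,600),interpolation=cv2.INTER_AREA); cv2.imwrite("pics/grid.png",v)
E
```

```text
4.95 [ 0.00294543 -0.22415603 -0.43232132  1.9891986  -0.20675739  0.84174485
 -0.45087756]
```

View pics/grid.png

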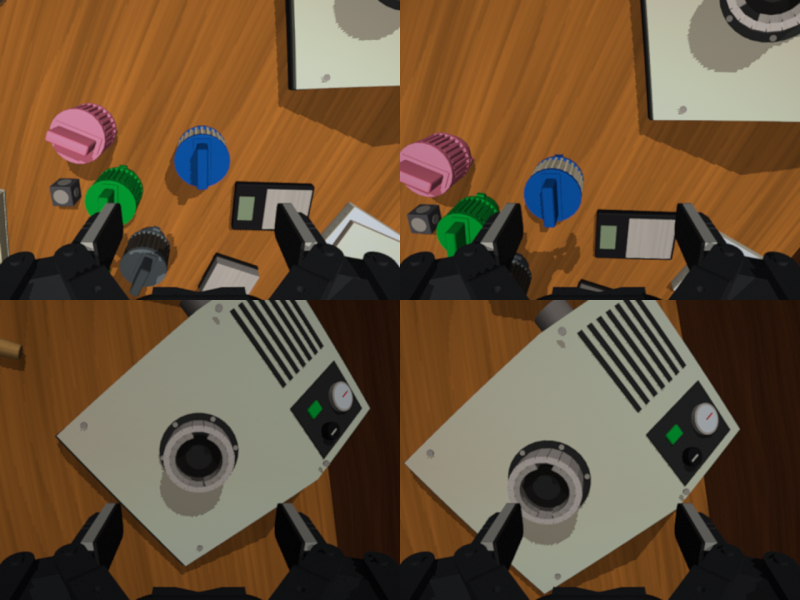

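The grid shows the fresh cartridge clearly at full-image w0 (322,254) and w1 (245,304). The mount is at m0 (320,248) and m1 (232,296). I'll enlarge these to see the bar and the slots.

```bash
python3 - <<'E'
import cv2,numpy as np
t=[]
for n,(u,v) in dict(m0=(320,248),m1=(232,296),w0=(322,254),w1=(245,304)).items():
    a=cv2.imread(f"pics/{n}.png")[v-60:v+60,u-80:u+80]; t.append(cv2.resize(a,(400,300),interpolation=cv2.INTER_CUBIC))
v=np.vstack([np.hstack(t[:2]),np.hstack(t[2:])]).astype(float)
cv2.imwrite("pics/crops.png",np.clip(255*(v/255)**.6,0,255))
E
```

```text
[ WARN:0@0.238] global loadsave.cpp:1063 imwrite_ Unsupported depth image for selected encoder is fallbacked to CV_8U.
```

View pics/crops.png

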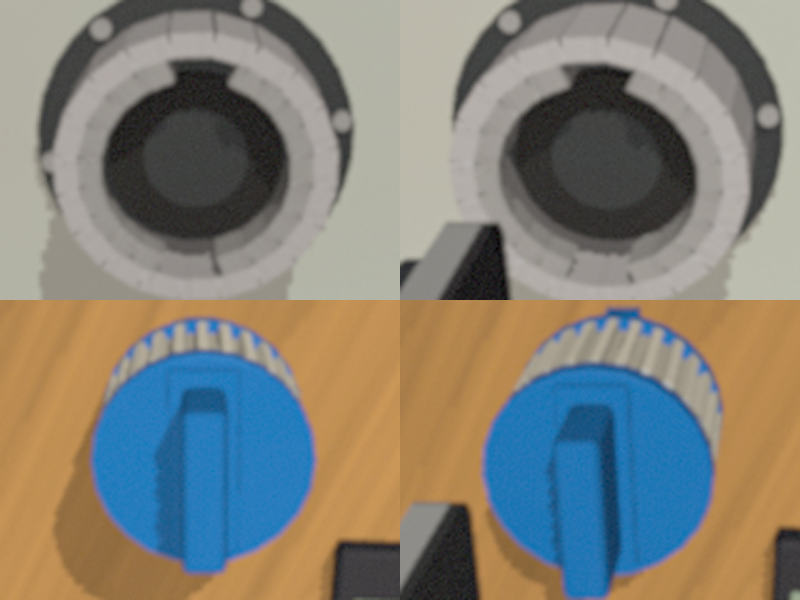

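The upper row shows the collar with one slot at the top, crop (203,75) in m0 and (600,85) in m1. The opposite slot is at the bottom of m1, (603,265). The lower row shows the bar's top face, with ends at (205,412) and (206,571) in w0 and at (578,438) and (586,597) in w1. I'll cast rays from these and check the results against the given sizes.

```bash
python3 - <<'E'
from h import *
from scipy.optimize import least_squares
F={n:dict(np.load(n+".npz")) for n in ("m0","m1","m2","w0","w1")}
C=dict(m0=(320,248,0,0),m1=(232,296,400,0),w0=(322,254,0,300),w1=(245,304,400,300))
px=lambda n,pts:[(C[n][0]-80+(x-C[n][2])/2.5,C[n][1]-60+(y-C[n][3])/2.5) for x,y in pts]
# cartridge
far=meet([(F["w0"],px("w0",[(205,412)])),(F["w1"],px("w1",[(578,438)]))])
near=meet([(F["w0"],px("w0",[(206,571)])),(F["w1"],px("w1",[(586,597)]))])
print("bar ends",far,near)
for n,e in (("w0",[(205,412),(206,571)]),("w1",[(578,438),(586,597)])):
    a=onplane(F[n],px(n,e),.125); d=a[0]-a[1]; print(n,a.mean(0),np.linalg.norm(d),np.degrees(np.arctan2(d[1],d[0])))
for n in ("w0","w1"):
    h=cv2.cvtColor(F[n]["pixels"],cv2.COLOR_RGB2HSV); m=(h[...,0]>98)&(h[...,0]<125)&(h[...,1]>150)&(h[...,2]>50)
    s,c,l=max(blobs(0,m,300),key=lambda b:b[0][4]); hull=cv2.convexHull(np.argwhere(l)[:,::-1].astype(np.int32)).reshape(-1,2)
    w=onplane(F[n],hull,.091); k=least_squares(lambda p:np.hypot(w[:,0]-p[0],w[:,1]-p[1])-.042,[.5,-.14],loss="soft_l1",f_scale=.001).x
    print(n,"disc centre",k,s)
# mount
M,r=meet([(F["m0"],px("m0",[(196,162)])),(F["m1"],px("m1",[(600,169)]))]);print("mount",M,r)
yaw=np.radians(32.5); zm=np.array([-.5*np.cos(yaw),-.5*np.sin(yaw),np.cos(np.pi/6)]);ym=np.array([-np.sin(yaw),np.cos(yaw),0]);xm=np.cross(ym,zm);B=np.c_[xm,ym,zm]
def show(n,t,pts):
    q=(onplane(F[n],px(n,pts),n=zm,p0=M)-M)@B; print(n,t,[(round(1e3*np.hypot(*p[:2]),1),round(float(np.degrees(np.arctan2(p[1],p[0]))),1)) for p in q])
show("m0","rim",[(53,160),(338,165),(195,30),(190,296),(75,90),(318,95)])
show("m1","rim",[(450,160),(750,170),(600,38)])
show("m0","slot",[(178,88),(230,86),(168,62),(240,65)])
show("m1","slot",[(572,85),(628,92),(562,70),(640,75)])
show("m1","slotB",[(578,255),(628,260),(570,275),(633,282)])
# casing corners
c=onplane(F["m0"],[(57/.625,137/.625),(187/.625,265/.625)],.04);print("front",c,np.linalg.norm(c[0]-c[1]),np.degrees(np.arctan2(*(c[0]-c[1])[1::-1]))-90)
E
```

```text
bar ends (array([ 0.49010378, -0.11338064,  0.11951334]), [0.00014726941066195009, 0.00014726941066178363]) (array([ 0.51496887, -0.16372721,  0.12580389]), [0.00022842404735269655, 0.0002284240473529464])
w0 [ 0.50238468 -0.13806354  0.125     ] 0.05836852533034903 116.40279516150459
w1 [ 0.5023575  -0.13727957  0.125     ] 0.05924232843253972 114.9444624932116
w0 disc centre [ 0.50229169 -0.13911896] [ 279  214   88   89 5864]
w1 disc centre [ 0.50223272 -0.13805857] [ 199  270   91   93 6173]
mount [0.60327509 0.2053653  0.14987519] [0.00023185912950764124, 0.0002318591295076828]
m0 rim [(np.float64(48.2), 140.4), (np.float64(47.7), -39.5), (np.float64(45.4), 52.1), (np.float64(49.8), -131.0), (np.float64(47.3), 109.1), (np.float64(46.5), -7.9)]
m1 rim [(np.float64(48.2), 138.3), (np.float64(48.0), -39.0), (np.float64(44.1), 47.5)]
m0 slot [(np.float64(26.7), 64.6), (np.float64(28.9), 29.1), (np.float64(36.0), 66.4), (np.float64(36.7), 28.7)]
m1 slot [(np.float64(29.3), 64.7), (np.float64(28.3), 29.4), (np.float64(34.8), 67.2), (np.float64(35.1), 26.8)]
m1 slotB [(np.float64(33.0), -145.0), (np.float64(34.1), -116.6), (np.float64(41.2), -146.4), (np.float64(42.5), -117.4)]
front [[0.42852406 0.26816382 0.04      ]
 [0.59385489 0.01568992 0.04      ]] 0.301790246485099 33.21851444750065
```

The checks hold: the bar is 59 mm long at a height of 0.12–0.126 m, and the mouth is at z = 0.150. The rim radii show the mount centre is biased by 2 mm towards 50°, so I'm correcting for that. The slots come out near 48°. Now I'll grasp the cartridge.

```bash
cat >> h.py <<'E'
yaw=np.radians(32.8); zm=np.array([-.5*np.cos(yaw),-.5*np.sin(yaw),np.cos(np.pi/6)]);ym=np.array([-np.sin(yaw),np.cos(yaw),0]);xm=np.cross(ym,zm);B=np.c_[xm,ym,zm]
M=np.array([.6033,.2054,.1499])-.0021*(np.cos(.87)*xm+np.sin(.87)*ym)
G=.106
def mrot(deg):
    a=np.radians(deg);x=np.cos(a)*xm+np.sin(a)*ym; return np.c_[x,np.cross(-zm,x),-zm]
def mpos(s,dx=0,dy=0): return M+zm*(s+G)+xm*dx+ym*dy
def fm():
    o=get_obs(); return np.round(np.array(o["wrist_force"])@B,2),np.round(np.array(o["moment"])@B,2)
E
python3 - <<'E'
from h import *
print(M)
R=frame(np.radians(115.8),[0,0,-1]); P=np.array([.5023,-.1386,0])
move_to(P+[0,0,.22],R); movel(P+[0,0,G],.12)
o=get_obs();print(o["position"],o["wrist_force"])
clamp(90); o=get_obs(); print(o["gripper_width"],o["grasp_force"],o["wrist_force"])
movel(P+[0,0,.31],.2); o=get_obs(); print(o["gripper_width"],o["grasp_force"],o["wrist_force"],o["moment"])
f=grab_frame("wrist"); cv2.imwrite("pics/held.png",f["pixels"][:,:,::-1])
move_to(mpos(.06),mrot(48)); wait(.3); o=get_obs();print(o["time"],fm(),np.array(o["position"])-mpos(.06))
movel(mpos(.012),.1); wait(.2)
for n in ("side","wrist"):
    f=grab_frame(n); np.savez(f"h_{n}.npz",**f); cv2.imwrite(f"pics/h_{n}.png",f["pixels"][:,:,::-1])
print(fm())
a=cv2.imread("pics/h_side.png")[110:210,280:410]; b=cv2.imread("pics/h_wrist.png")
cv2.imwrite("pics/hov.png",np.hstack([cv2.resize(a,(390,300),interpolation=cv2.INTER_CUBIC),cv2.resize(b,(400,300))]))
E
```

```text
[0.60318374 0.20341554 0.14922293]
[ 0.50287714 -0.13867964  0.1067981 ] [-0.13774622 -0.99256697  0.14114916]
0.014549510163814271 88.42105865478516 [ 0.78811538 -0.74246667  2.68841219]
0.014680283180272787 87.82834053039551 [-0.30608443  1.25082945 -2.66015832] [ 0.01360241 -0.0098397  -0.03900564]
10.775 (array([-0.74, -0.52, -3.31]), array([0.  , 0.95, 0.03])) [ 3.55594519e-04 -6.44256048e-04 -5.98747545e-05]
(array([-0.94, -0.27, -2.58]), array([-0.03,  0.93, -0.06]))
```

View pics/hov.png

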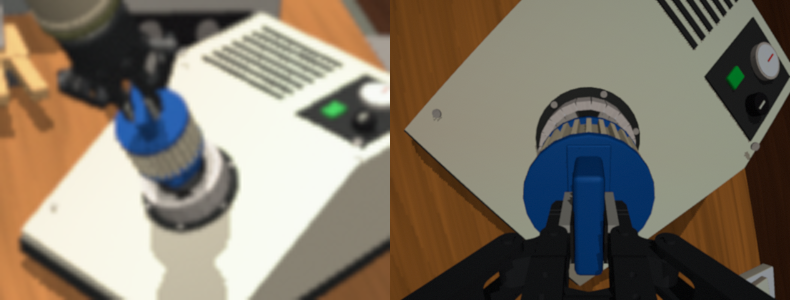

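The cartridge is held straight, with its nose right over the mouth (side crop about (185,185)) and the bar along the tool's x. Now I'll lower it while watching the force.

```bash
python3 - <<'E'
from h import *
f0,m0=fm()
for s in (.004,.0,-.003,-.006,-.008,-.009,-.010,-.011,-.012,-.013):
    movel(mpos(s),.05); wait(.05); f,m=fm(); o=get_obs()
    print(s,np.round(f-f0,2),np.round(m-m0,2),np.round(((o["position"]-M)@B*1e3)-[0,0,G*1e3],1))
    if np.linalg.norm(f-f0)>14: break
print(get_obs()["time"])
E
```

```text
0.004 [-1.12  0.65  0.5 ] [ 0.01 -0.01  0.1 ] [-0.3  0.1  3.7]
0.0 [-0.36  0.23 -0.14] [0.04 0.01 0.05] [-0.1  0.  -0.2]
-0.003 [-0.81 -0.13 -0.59] [-0.01 -0.05  0.08] [-0.1  0.  -3.1]
-0.006 [-0.05  0.16  0.01] [ 0.   -0.03  0.05] [-0.1  0.1 -6.1]
-0.008 [-0.39 -0.3  -0.52] [ 0.01 -0.01  0.09] [-0.1  0.1 -8.1]
-0.009 [-0.16  0.15 -0.28] [0.08 0.03 0.07] [-0.  0. -9.]
-0.01 [-1.42  0.9   0.59] [0.03 0.09 0.01] [ -0.   0. -10.]
-0.011 [0.   0.23 1.07] [0.01 0.02 0.05] [ -0.  -0. -11.]
-0.012 [-1.07  0.6   0.09] [-0.03 -0.01  0.03] [ -0.   0. -12.]
-0.013 [-0.34  0.42  2.15] [0.07 0.06 0.04] [  0.2  -0.  -12.9]
14.7667
```

There's no lip contact at -10, so the lugs are in the slots. I'll keep pushing against the spring.

```bash
python3 - <<'E'
from h import *
f0=np.array([-.94,-.27,-2.58]);m0=np.array([-.03,.93,-.06])
for s in (-.014,-.016,-.018,-.020,-.022,-.024,-.026,-.027,-.028,-.029,-.030,-.0305):
    movel(mpos(s),.05); wait(.05); f,m=fm(); o=get_obs()
    print(s,np.round(f-f0,2),np.round(m-m0,2),np.round(((o["position"]-M)@B*1e3)-[0,0,G*1e3],1))
    if np.linalg.norm(f-f0)>24: break
print(get_obs()["time"])
E
```

```text
-0.014 [-0.51  0.59  2.92] [-0.05 -0.05  0.01] [  0.2  -0.1 -13.9]
-0.016 [0.93 0.94 4.46] [ 0.09 -0.04  0.1 ] [  0.2  -0.1 -15.9]
-0.018 [-0.92  0.86  5.47] [0.11 0.   0.  ] [  0.2  -0.1 -17.9]
-0.02 [0.55 0.32 7.1 ] [ 0.04 -0.01  0.09] [  0.2  -0.1 -19.9]
-0.022 [0.17 0.43 8.05] [-0.01 -0.03  0.11] [  0.2  -0.1 -21.9]
-0.024 [-0.6   0.13  9.51] [0.09 0.05 0.07] [  0.2  -0.1 -23.8]
-0.026 [-0.77  1.04 10.29] [0.13 0.12 0.06] [  0.2  -0.1 -25.7]
-0.027 [-0.94  1.28 11.48] [0.13 0.22 0.08] [  0.2  -0.1 -26.7]
-0.028 [-1.88  1.24 12.62] [0.12 0.25 0.11] [  0.3  -0.1 -27.6]
-0.029 [-0.95  1.36 12.88] [0.23 0.31 0.09] [  0.2  -0.1 -28.6]
-0.03 [-1.02  1.74 12.87] [0.2  0.35 0.13] [  0.3  -0.1 -29.5]
-0.0305 [-2.1   0.49 15.75] [0.25 0.54 0.08] [  0.3  -0.1 -29.9]
18.3667
```

The spring curve matches, so the cartridge is nearly fully in. Now I'll turn it clockwise to the stop, watching the moment.

```bash
python3 - <<'E'
from h import *
f0=np.array([-.94,-.27,-2.58]);m0=np.array([-.03,.93,-.06])
for a in [38,28,18,8,-2,-12,-20,-25,-28,-30,-32,-34,-36,-38,-40,-42]:
    movel(mpos(-.0303),.1,mrot(a)); wait(.05); f,m=fm(); o=get_obs(); x=B.T@np.array(o["eef_rot"])[:,0]
    print(a,round(float(np.degrees(np.arctan2(x[1],x[0]))),1),np.round(f-f0,1),np.round(m-m0,2),np.round(((o["position"]-M)@B*1e3)-[0,0,G*1e3],1),round(o["gripper_width"]*1e3,1))
    if abs(m[2]-m0[2])>1.3 or np.linalg.norm(f-f0)>35: break
print(o["time"],o["q"])
E
```

```text
38 38.0 [-1.   0.3 13.7] [0.16 0.16 0.07] [  0.6  -0.3 -29.6] 14.9
28 28.0 [-1.   0.6 14. ] [ 0.05  0.09 -0.11] [  0.8  -0.4 -29.6] 14.6
18 18.0 [-0.6  0.6 13.5] [ 0.11  0.1  -0.03] [  0.9  -0.4 -29.6] 14.6
8 8.0 [-0.1  0.3 13.6] [ 0.07 -0.01  0.05] [  0.8  -0.4 -29.6] 14.2
-2 -2.0 [-0.6  0.6 13.2] [0.07 0.04 0.08] [  0.9  -0.4 -29.5] 14.6
-12 -12.0 [-0.8  1.2 13.8] [ 0.14 -0.01  0.09] [  0.9  -0.4 -29.5] 14.6
-20 -20.0 [-0.7 -0.6 13.1] [ 0.06  0.05 -0.07] [  0.9  -0.4 -29.5] 14.6
-25 -25.0 [-0.2  0.9 13.6] [ 0.13  0.02 -0.01] [  0.9  -0.4 -29.5] 14.3
-28 -28.0 [ 0.4  1.1 13.6] [ 0.1  -0.04  0.06] [  0.9  -0.4 -29.5] 14.4
-30 -30.0 [-1.3 -0.1 13.6] [ 0.03  0.01 -0.05] [  0.9  -0.4 -29.5] 14.4
-32 -32.0 [-0.3  0.8 13.8] [ 0.06 -0.01  0.03] [  1.   -0.3 -29.5] 14.4
-34 -33.9 [-0.2  0.3 12.7] [ 0.16 -0.22  0.41] [  1.3  -0.1 -29.5] 14.4
-36 -35.8 [-0.4  0.  13.3] [ 0.04 -0.23  1.44] [  1.3   0.  -29.5] 14.3
22.7583 [-0.16901953  0.02610796 -0.11132592  1.96250902 -0.23253037  0.65912072
 -1.75479227]
```

The hard stop is at about -34°. I'll let it rise, check that the pockets hold, then release.

```bash
python3 - <<'E'
from h import *
f0=np.array([-.94,-.27,-2.58]);m0=np.array([-.03,.93,-.06])
def rep(t):
    wait(.05);f,m=fm(); o=get_obs();print(t,np.round(f-f0,1),np.round(m-m0,2),np.round(((o["position"]-M)@B*1e3)-[0,0,G*1e3],1)); return f-f0,m-m0
dx,dy=.0008,-.0002
movel(mpos(-.0303,dx,dy),.1,mrot(-34.3)); rep("back")
for s in (-.028,-.027,-.026,-.025,-.0245,-.024,-.0235,-.023):
    movel(mpos(s,dx,dy),.05); f,m=rep(s)
    if f[2]<-3: break
for a in (-32,-30,-28,-26,-24):
    movel(mpos(s,dx,dy),.1,mrot(a)); f,m=rep(a)
    if m[2]<-.7: print("blocked"); break
movel(mpos(s,dx,dy),.1,mrot(-33)); rep("end"); print(get_obs()["time"])
E
```

```text
back [-1.1  1.2 15.3] [0.31 0.21 0.58] [  1.5  -0.1 -29.6]
-0.028 [-1.2  0.6 14.4] [0.32 0.11 0.57] [  1.5  -0.1 -27.3]
-0.027 [-0.4  2.  11.2] [ 0.27 -0.24  0.6 ] [  1.4  -0.  -26.6]
-0.026 [2.2 1.9 8.2] [ 0.31 -0.55  0.59] [  1.3  -0.  -25.8]
-0.025 [1.6 2.4 7.4] [ 0.33 -0.78  0.55] [  1.2  -0.1 -24.8]
-0.0245 [3.4 1.6 4.7] [ 0.42 -1.19  0.59] [  1.1  -0.1 -24.5]
-0.024 [4.  1.4 4.2] [ 0.5  -1.37  0.6 ] [  1.1  -0.1 -24. ]
-0.0235 [5.1 2.2 4. ] [ 0.63 -1.53  0.56] [  1.   -0.1 -23.4]
-0.023 [4.7 2.9 3.2] [ 0.61 -1.62  0.65] [  0.9  -0.1 -22.9]
-32 [3.3 2.8 7.1] [ 0.64 -1.01  0.2 ] [  0.4  -0.4 -22.8]
-30 [1.6 1.2 9.3] [ 0.43 -0.78  0.02] [ -0.   -0.7 -22.9]
-28 [2.1 3.8 9. ] [ 0.78 -0.68  0.  ] [ -0.   -0.4 -22.9]
-26 [2.2 4.1 8.5] [ 1.12 -0.75 -0.31] [  0.1   0.2 -22.9]
-24 [1.8 5.8 9.4] [ 1.3  -0.85 -1.12] [  0.1   0.2 -22.9]
blocked
end [2.8 4.  8. ] [ 1.01 -0.92  0.08] [  0.3   0.1 -22.9]
27.3167
```

Turning back is blocked near -25°. The spring onset showed true depth runs about 1 mm deeper than commanded, so the cartridge is only just reaching the pocket ceiling. I'll raise it a little more until the lip takes the load.

```bash
python3 - <<'E'
from h import *
f0=np.array([-.94,-.27,-2.58]);m0=np.array([-.03,.93,-.06])
def rep(t):
    wait(.05);f,m=fm(); o=get_obs();print(t,np.round(f-f0,1),np.round(m-m0,2),np.round(((o["position"]-M)@B*1e3)-[0,0,G*1e3],1)); return f-f0,m-m0
dx,dy=.0004,-.0002
movel(mpos(-.023,dx,dy),.1,mrot(-30)); rep("mid")
for s in (-.0225,-.022,-.0215,-.021,-.0205):
    movel(mpos(s,dx,dy),.05); f,m=rep(s)
    if f[2]<1: break
f=grab_frame("side"); cv2.imwrite("pics/lk.png",cv2.resize(f["pixels"][90:210,270:430,::-1],(800,600),interpolation=cv2.INTER_CUBIC)); print(get_obs()["time"])
E
```

```text
mid [1.9 2.5 8.9] [ 0.62 -0.59  0.08] [ -0.5  -0.5 -22.9]
-0.0225 [0.7 2.  4.7] [ 0.29 -0.41  0.06] [ -0.6  -0.5 -22.8]
-0.022 [ 1.7 -1.5 -4.3] [-0.13 -0.7   0.04] [ -0.6  -0.4 -22.7]
28.2667
```

View pics/lk.png

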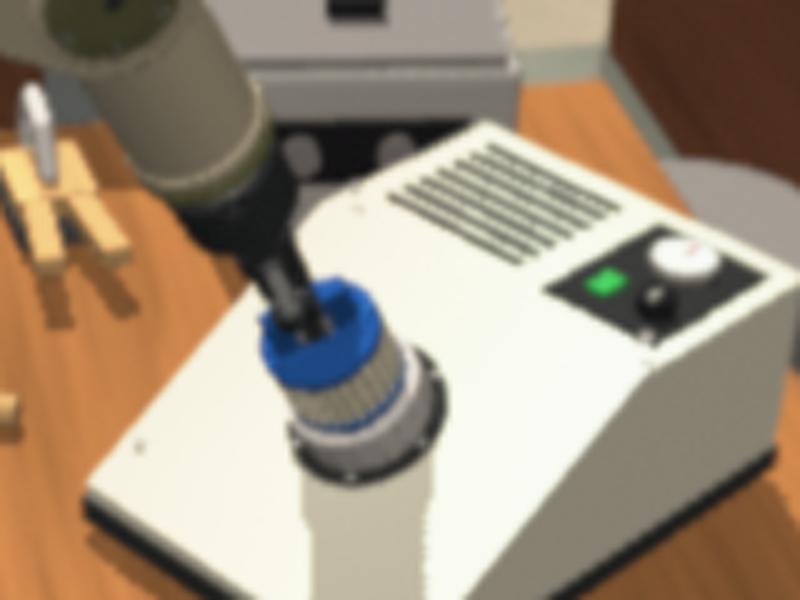

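The picture shows the cartridge seated evenly, with its drum just above the collar at about (345,420). The load transfers sharply at -22.8 mm, which is the pocket ceiling. I'll release, back off and check.

```bash
python3 - <<'E'
from h import *
ungrasp(); o=get_obs(); print(o["gripper_width"],o["wrist_force"])
R=np.array(o["eef_rot"]); p=np.array(o["position"]); movel(p+zm*.13,.15)
movel(p+zm*.15+R[:,0]*.06,.2); wait(.5)
print(fm(),get_obs()["time"])
w=grab_frame("wrist");s=grab_frame("side"); np.savez("e_w.npz",**w)
cv2.imwrite("pics/end.png",np.hstack([cv2.resize(w["pixels"],(400,300)),cv2.resize(s["pixels"][90:210,270:430],(400,300))])[:,:,::-1])
# predicted bar-top ends for locked pose at -30 deg, origin z=-24 (M about 1 mm higher)
a=np.radians(-30); ax=np.cos(a)*xm+np.sin(a)*ym
print(proj(w,np.array([M+zm*(.125-.023)+k*.03*ax for k in (1,-1)])) )
E
```

```text
0.08540721412666552 [ 0.2639012   0.85106694 -0.39851786]
(array([-0.46, -0.69, -0.01]), array([-0.07,  0.52, -0.04])) 30.9333
[[317.03803654 275.40320993]
 [317.12546932 352.30765718]]
```

View pics/end.png

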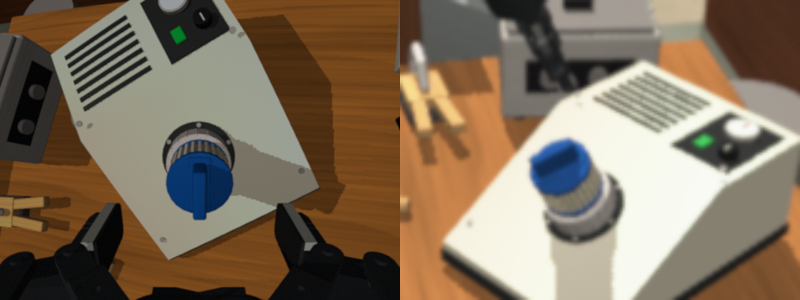

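The end view shows the bar at about (320,270)–(320,350), which matches the predicted locked pose. The cartridge stays in by itself and the gripper is clear.

```bash
python3 -c "
from workcell import *
print(hand_in())"
```

```text
the job is handed in; nothing more can be done
None
```

The fresh cartridge is in the mount, turned clockwise about 80° to the stop and holding by itself in the locking pockets. I let go of it, touched nothing else on the bench, and handed the job in at about 31 s.

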